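# Gauge and sort clock weights

### The arm

A 6-joint arm with a two-finger parallel gripper is mounted at the origin on the work surface. World frame = base frame: x ahead of the robot, y to its left, z up, the work surface at z = 0. Lengths are in m, angles in rad, forces in N, time in s.
With the tool pointing down it reaches from about 0.3 to 0.825 m from the base axis. Payload 5.4 kg.
Tool frame: the origin (TCP) lies at the very end of the fingers, on their centre line; the grasp point (between the pads) lies 19 mm behind it; z points along the fingers, y is the line along which they close (so a half turn about z gives the same grasp; the last joint's range is limited). The gripper opens to 92 mm and grips with 3 to 60 N. Pads are 20 mm wide; open, the fingers measure 128 mm over their backs; the gripper's body (75 mm by 189 mm) begins 69 mm behind the grasp point.
Start: joints at [-1.393, 0.158, 1.597, -0, 1.386, -0.21], TCP at [0.217, -0.532, 0.215] pointing down, gripper open.
Joint ranges: [-2.91, 2.91], [-0.94, 2.29], [0.18, 2.7], [-1.29, 4.43], [0.17, 2.64], [-3, 3]. Speed limits (rad/s): [2.57, 2.57, 3.14, 3.14, 3.14, 3.14].

### API

Orientations are given as a rotation vector (axis times angle).
In Python, from workcell import bot gives the robot as it stands. Calls block until the motion is done:
- bot.goto(position, orientation): joint-space move of the TCP to a pose.
- bot.line_to(position, rot=None, max_speed=0.15): straight line of the TCP; rot=None keeps the orientation; max_speed is the mean speed in m/s.
- bot.set_joints(angles): joint-space move.
- bot.set_gripper(opening, newtons=None): opening from 0.0 (shut) to 1.0 (fully open); newtons is the grip in N (None keeps the last); returns when the fingers have stopped.
- bot.hold(seconds).
- bot.inverse_kinematics(position, orientation): joint angles nearest the present ones, or None.
- bot.read_camera(name): name is "scene" or "side" or "wrist"; returns a dict with "pixels" (480x640x3 uint8, blue, green, red), "fx", "fy", "cx", "cy" (pixels), "R" (3x3) and "t" (3): a world point X has camera coordinates R X + t. Camera axes: x right, y down, z forward; pixel columns grow to the right and rows downward; lengths in m; the calibration is good to about 2 mm. A picture is of the moment at which its call begins. There is no depth.
A pose or a line that the arm cannot do raises bot.MotionError and nothing moves.
- bot.job_done(): hands the job in; it is judged then, once.
Readings, each from a call of its own:
- bot.current_clock(): time.
- bot.current_joints(): joint angles.
- bot.current_joint_vel(): joint speeds.
- bot.current_effort(): joint torques, N m.
- bot.current_ee_pos(): TCP position.
- bot.current_tool_rot(): TCP orientation.
- bot.current_contact_force(): force on the tool from outside, world axes, zero at the start.
- bot.current_ft_torque(): the same for the moment, N m.
- bot.current_opening(): opening from 0.0 (shut) to 1.0 (fully open).
- bot.current_grip_force(): force on a finger pad.
Only numpy, scipy, OpenCV 4.12 (cv2) and the standard library are available. Lean on these libraries where they do the work, as an engineer would, in place of code of your own. Each camera call takes 0.05 s, during which the arm holds its last target. There are 200 camera calls.

### The job

Check the brass clock weights standing on the bench, one at a time from the tallest to the shortest, in the stepped slot gauge that stands on the black mat today (the other gauge is put away at the far edge): keep each weight upright and push it gently into the slot from its wide front end, until a step stops it or it has gone well into the narrow part, then bring it out again. A weight that enters the wide go part but is stopped at the narrow no-go part is good and goes in the cork-lined wooden tray; one that does not enter the go part is too thick and goes in the aluminium tray with wire handles; one that also enters the no-go part is too thin and goes in the plain black tray. Leave every weight standing upright on the floor of its tray and leave the other things on the bench alone.

Things in the scene. Friction and masses are not known exactly. Their poses are not given: they have to be found in the camera images.
- mat: Black rubber mat 200 x 190 mm, 2 mm thick, flat on the bench; origin at its centre. One of the two gauges stands on it: that one is in use today; the other is put away at the far edge of the bench.
- gauge_narrow: Fixed steel gauge with the narrower slot. Base plate 120 (x) x 124 (y) x 10 mm thick, which a weight's foot must clear; jaws on it from 10 to 42 mm above the bench. Origin: centre of its underside, on the bench. The slot runs along its x at y = 0, open on top and at both ends; enter from the -x end (wide, nearer the robot) towards +x.
- gauge_narrow_go (a point): Mouth of the go part of that slot, at the jaws' top: gauge x = -50 mm. Go part: 48 mm wide, x = -50 to +10 mm. A weight that fits has about 4 mm to spare in all; too thick a one stops with its axis 10 to 18 mm before this point.
- gauge_narrow_nogo (a point): Start of the no-go part, at the jaws' top: gauge x = +10 mm. No-go part: 40 mm wide, x = +10 to +50 mm. A good weight stops with its axis about 10 mm before this point; too thin a one slides on, and counts as entered with its axis 20 mm or more past it.
- gauge_wide: Fixed steel gauge with the wider slot. Base plate 120 (x) x 124 (y) x 10 mm thick, which a weight's foot must clear; jaws on it from 10 to 42 mm above the bench. Origin: centre of its underside, on the bench. The slot runs along its x at y = 0, open on top and at both ends; enter from the -x end (wide, nearer the robot) towards +x.
- gauge_wide_go (a point): Mouth of the go part of that slot, at the jaws' top: gauge x = -50 mm. Go part: 56 mm wide, x = -50 to +10 mm. A weight that fits has about 4 mm to spare in all; too thick a one stops with its axis 10 to 18 mm before this point.
- gauge_wide_nogo (a point): Start of the no-go part, at the jaws' top: gauge x = +10 mm. No-go part: 48 mm wide, x = +10 to +50 mm. A good weight stops with its axis about 10 mm before this point; too thin a one slides on, and counts as entered with its axis 20 mm or more past it.
- tray_good: For good weights: long wooden tray, cork-lined. 250 (its x) x 88 mm (its y) outside, walls 4 mm thick and 18 mm high, floor 5 mm thick (its top 5 mm above the origin). Fixed on a plywood board beside the other two, 105 mm apart. Origin: centre of its underside, 8 mm above the bench. Room for three weights in a row along x, about 80 mm apart.
- tray_thick: For too thick weights: aluminium tray, wire handles on its ends (to 34 mm up). 250 (its x) x 88 mm (its y) outside, walls 4 mm thick and 18 mm high, floor 5 mm thick (its top 5 mm above the origin). Fixed on a plywood board beside the other two, 105 mm apart. Origin: centre of its underside, 8 mm above the bench. Room for three weights in a row along x, about 80 mm apart.
- tray_thin: For too thin weights: plain black plastic tray. 250 (its x) x 88 mm (its y) outside, walls 4 mm thick and 18 mm high, floor 5 mm thick (its top 5 mm above the origin). Fixed on a plywood board beside the other two, 105 mm apart. Origin: centre of its underside, 8 mm above the bench. Room for three weights in a row along x, about 80 mm apart.
- weight_a_mid (a point): The 130 mm tall clock weight (may be absent): a plain upright brass cylinder with a flat foot, a dark steel disc and a 7 mm steel stub on top; diameter somewhere between 36 and 60 mm, to be gauged; about 0.45 kg, nearly all of it in the foot. The point is its centre, 65 mm above its foot; z is its axis.
- weight_b_mid (a point): The 120 mm tall clock weight (may be absent): a plain upright brass cylinder with a flat foot, a dark steel disc and a 7 mm steel stub on top; diameter somewhere between 36 and 60 mm, to be gauged; about 0.45 kg, nearly all of it in the foot. The point is its centre, 60 mm above its foot; z is its axis.
- weight_c_mid (a point): The 110 mm tall clock weight (may be absent): a plain upright brass cylinder with a flat foot, a dark steel disc and a 7 mm steel stub on top; diameter somewhere between 36 and 60 mm, to be gauged; about 0.45 kg, nearly all of it in the foot. The point is its centre, 55 mm above its foot; z is its axis.
- weight_d_mid (a point): The 100 mm tall clock weight (may be absent): a plain upright brass cylinder with a flat foot, a dark steel disc and a 7 mm steel stub on top; diameter somewhere between 36 and 60 mm, to be gauged; about 0.45 kg, nearly all of it in the foot. The point is its centre, 50 mm above its foot; z is its axis.
- weight_e_mid (a point): The 90 mm tall clock weight (may be absent): a plain upright brass cylinder with a flat foot, a dark steel disc and a 7 mm steel stub on top; diameter somewhere between 36 and 60 mm, to be gauged; about 0.45 kg, nearly all of it in the foot. The point is its centre, 45 mm above its foot; z is its axis.
- weight_f_mid (a point): The 80 mm tall clock weight (may be absent): a plain upright brass cylinder with a flat foot, a dark steel disc and a 7 mm steel stub on top; diameter somewhere between 36 and 60 mm, to be gauged; about 0.45 kg, nearly all of it in the foot. The point is its centre, 40 mm above its foot; z is its axis.
- tweezers: Dark steel tweezers, 130 mm, lying on the bench; a bystander, to be left alone.
- screwdriver: Screwdriver, 150 mm, lying on the bench; a bystander, to be left alone.
- brush: Small brush, 130 mm, lying on the bench; a bystander, to be left alone.
- oil_pot: Amber oil pot, 30 mm high; a bystander, to be left alone.
- blower: Blue dust blower, 90 mm high, standing; a bystander, to be left alone.
- loupe: Black eye loupe, 28 mm high; a bystander, to be left alone.
- jar: Glass jar, 70 mm high; a bystander, to be left alone.

How it is judged:
By the outcome, as a careful person would: the job done as asked, in the order asked, and still so for the second after the job is handed in, with the robot touching nothing.
Of weight_a, weight_b, weight_c, weight_d, weight_e, weight_f only 3 to 5 are there at a start; the rules pass over those that are not, and their reading is None.
At some moment in a run one of weight_a, weight_b, weight_c, weight_d, weight_e, weight_f may be knocked a few centimetres aside while the robot is not near it.
It also fails if it takes over 210 s, if anything falls off the work surface, if the arm or the gripper's body presses on something with over 40 N, if the wrist force passes 120 N, or if a joint passes its speed limit or range.

## Working session

There is one attempt and no reset: what is moved stays moved. The work goes in short steps, each a Python script; the robot and the scene stay as the last script left them, time stands still between calls to the robot, and variables do not carry over. Pictures are saved under pics/ and viewed, at most 14 in all, crops included, and the job is handed in when it is done.

```bash
mkdir -p pics; ls; python3 - <<'E'
from workcell import bot
import cv2,numpy as np
for n in ["scene","side","wrist"]:
    c=bot.read_camera(n); cv2.imwrite(f"pics/{n}0.png",c["pixels"])
    R=np.array(c["R"]);print(n,c["fx"],c["cx"],c["cy"],"C",-R.T@c["t"],"fwd",R[2])
print(bot.current_clock(),bot.current_tool_rot(),bot.current_contact_force())
E
```

```text
pics
scene 479.9089356715243 311.99230097708835 239.73896925970882 C [ 0.86094072 -0.53082184  1.05212257] fwd [-0.26331743  0.45539878 -0.85045628]
side 454.2776369533526 318.381712495298 240.72618348340308 C [0.26295937 0.61239802 0.75286706] fwd [ 0.29875164 -0.65139127 -0.69745027]
wrist 337.1905031624279 321.5165403754464 235.12259645788828 C [ 0.28446818 -0.50385455  0.38490266] fwd [-0.24053697 -0.09704831 -0.96577616]
0.15 [-3.08133947e+00 -6.05006023e-01 -3.12609773e-05] [0.54962811 0.72005665 0.06967793]
```

View pics/scene0.png

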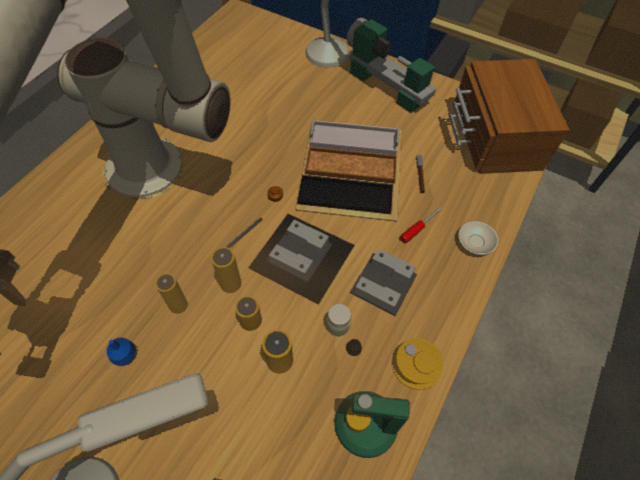

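View pics/side0.png

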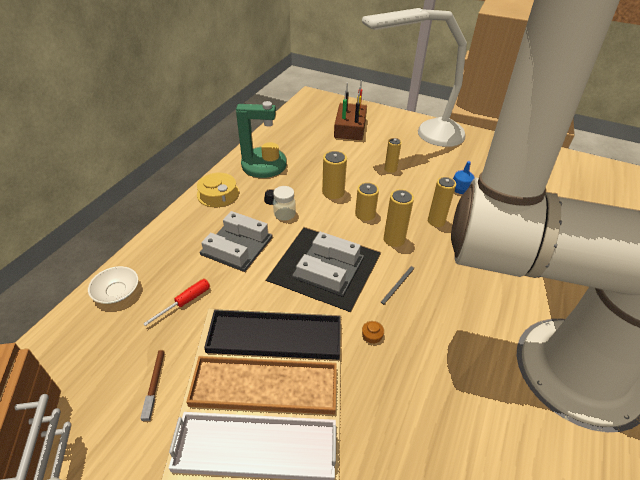

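Scene: four weights at about (172,292), (227,270), (248,313), (278,350). Side shows five, the fifth at (393,155). The gauge on the mat is at (300,247), with the trays above it at (350,165). I'll enlarge both for precise pixels.

```bash
python3 - <<'E'
import cv2
a=cv2.imread("pics/scene0.png")[210:400,100:360];b=cv2.imread("pics/side0.png")[125:265,300:500]
cv2.imwrite("pics/sc1.png",cv2.resize(a,None,fx=3,fy=3,interpolation=cv2.INTER_CUBIC))
cv2.imwrite("pics/si1.png",cv2.resize(b,None,fx=4,fy=4,interpolation=cv2.INTER_CUBIC))
E
```

```text
(no output)
```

View pics/sc1.png

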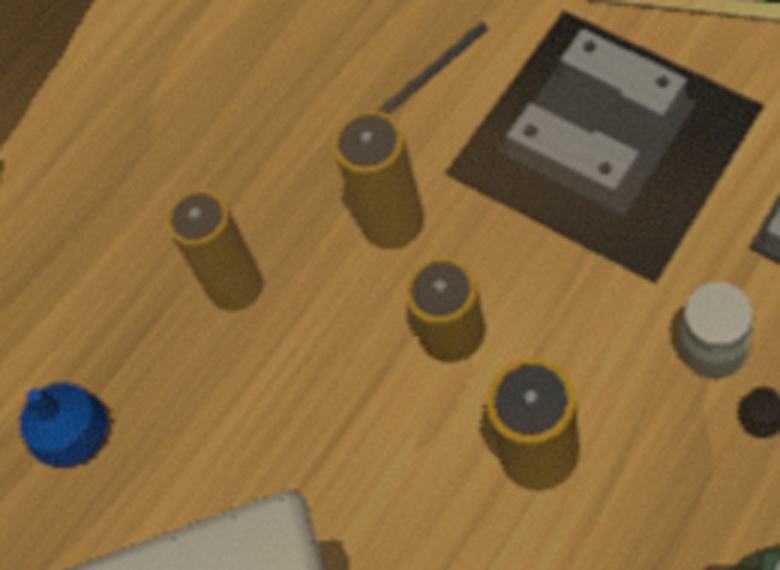

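View pics/si1.png

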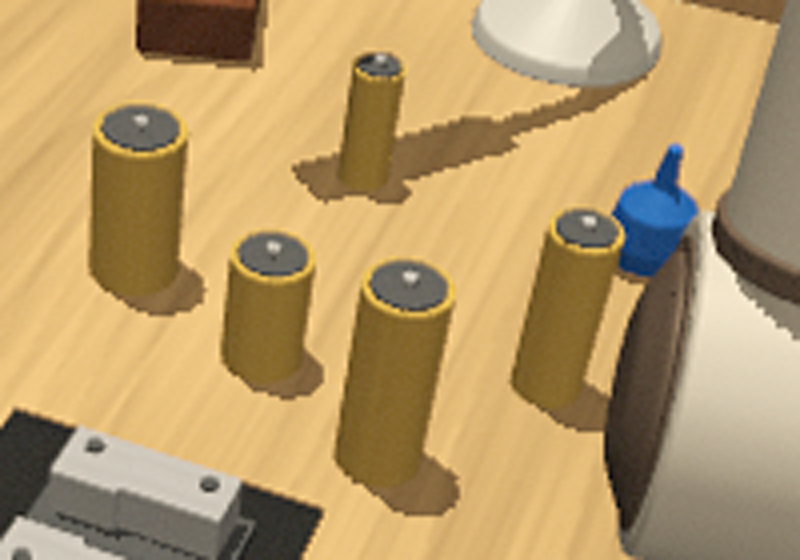

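```bash
cat > h.py <<'E'
from workcell import bot
import cv2,numpy as np
from scipy.spatial.transform import Rotation as Ro
def K(c): return np.array([[c["fx"],0,c["cx"]],[0,c["fy"],c["cy"]],[0,0,1]])
def P(c): return K(c)@np.c_[np.array(c["R"]),np.array(c["t"])]
def onz(c,p,z):
    p=np.atleast_2d(p).astype(float);R=np.array(c["R"]);C=-R.T@np.array(c["t"])
    d=np.c_[p,np.ones(len(p))]@np.linalg.inv(K(c)).T@R
    return (C+d*((z-C[2])/d[:,2])[:,None])[:,:2]
def proj(c,X):
    q=np.c_[np.atleast_2d(X),np.ones(len(np.atleast_2d(X)))]@P(c).T
    return q[:,:2]/q[:,2:]
def tri(c1,p1,c2,p2):
    X=cv2.triangulatePoints(P(c1),P(c2),np.array(p1,float).T,np.array(p2,float).T)
    return (X[:3]/X[3]).T
E
python3 - <<'E'
from h import *
np.set_printoptions(precision=4,suppress=True)
s=bot.read_camera("scene");d=bot.read_camera("side")
S=lambda a:np.array(a)/3.+[100,210]
D=lambda a:np.array(a)/4.+[300,125]
print(tri(s,S([(200,217),(369,141),(441,290),(531,400)]),d,D([(588,230),(409,287),(272,256),(140,128)])))
print("W5 foot",onz(d,D([(364,183)]),0))
for h in (.08,.09,.1,.11,.12,.13): print(h,onz(d,D([(378,66)]),h))
print("lamp head corners", tri(s,[(205,378),(80,425)],d,[(455,18),(368,20)]))
b=onz(s,S([(589,46),(662,81),(530,130),(605,168)]),.042);print("bolts",b,b.mean(0),np.degrees(np.arctan2(*(b[1]-b[0])[::-1])),np.degrees(np.arctan2(*(b[3]-b[2])[::-1])))
m=onz(s,S([(565,12),(762,105),(655,281),(447,172)]),.002);print("mat",m,m.mean(0))
for n,q in dict(thin=[(210,311),(341,317),(340,358),(205,352)],good=[(195,357),(337,363),(337,412),(188,405)],thick=[(182,414),(336,421),(336,479),(172,474)]).items():
    t=onz(d,q,.026);print(n,t,t.mean(0))
t=onz(s,[(313,122),(399,126),(397,154),(309,149)],.026);print("thick sc",t.mean(0))
t=onz(s,[(309,149),(396,156),(394,182),(305,176)],.026);print("good sc",t.mean(0))
t=onz(s,[(302,177),(394,184),(392,212),(298,207)],.026);print("thin sc",t.mean(0))
E
```

```text
[[ 0.3538 -0.2855  0.1196]
 [ 0.427  -0.1761  0.1295]
 [ 0.5233 -0.2316  0.079 ]
 [ 0.6325 -0.2769  0.1101]]
W5 foot [[ 0.5246 -0.44  ]]
0.08 [[ 0.5335 -0.4634]]
0.09 [[ 0.5295 -0.4474]]
0.1 [[ 0.5255 -0.4314]]
0.11 [[ 0.5214 -0.4154]]
0.12 [[ 0.5174 -0.3995]]
0.13 [[ 0.5134 -0.3835]]
lamp head corners [[ 0.5481 -0.466   0.3992]
 [ 0.6047 -0.5589  0.3838]]
bolts [[ 0.4926  0.0268]
 [ 0.5627  0.0279]
 [ 0.494  -0.0672]
 [ 0.5644 -0.0662]] [ 0.5284 -0.0197] 0.9594051031775556 0.7775135279680097
mat [[ 0.4408  0.0688]
 [ 0.6362  0.0726]
 [ 0.6394 -0.1149]
 [ 0.4421 -0.1176]] [ 0.5396 -0.0228]
thin [[0.6791 0.2084]
 [0.442  0.1067]
 [0.4071 0.1909]
 [0.6331 0.2888]] [0.5403 0.1987]
good [[0.6431 0.3052]
 [0.4079 0.2027]
 [0.3708 0.286 ]
 [0.5985 0.3843]] [0.5051 0.2945]
thick [[0.5978 0.4011]
 [0.3661 0.3005]
 [0.3302 0.3811]
 [0.5534 0.4822]] [0.4619 0.3912]
thick sc [0.4723 0.3816]
good sc [0.5131 0.283 ]
thin sc [0.5505 0.1873]
```

```bash
cat >> h.py <<'E'
def rot(yaw): return (Ro.from_euler('z',yaw)*Ro.from_euler('x',np.pi)).as_rotvec()
np.set_printoptions(precision=4,suppress=True)
E
python3 - <<'E'
from h import *
s=bot.read_camera("scene");d=bot.read_camera("side")
print("lamp tip",tri(s,[(205,390)],d,[(367,20)]),"lamp neck",tri(s,[(80,430)],d,[(452,17)]))
print("jar",onz(s,np.array([(718,312)])/3+[100,210],.07),"blower",onz(s,[(120,345)],.05))
for y in (0,np.pi/2): 
    for p in [(.427,-.176),(.354,-.286),(.63,-.277),(.529,-.447),(.53,-.02),(.5,.29),(.55,.19),(.46,.39)]:
        print(y,p,bot.inverse_kinematics([*p,.1],rot(y)))
bot.goto([.36,-.176,.27],rot(0));a=bot.read_camera("wrist")["pixels"]
bot.goto([.47,-.02,.27],rot(0));b=bot.read_camera("wrist")["pixels"]
cv2.imwrite("pics/w1.png",a);cv2.imwrite("pics/w2.png",b)
cv2.imwrite("pics/w12.png",cv2.resize(np.vstack([a,b]),(400,600)) if 0 else cv2.resize(np.hstack([a[:,100:540],b[:,100:540]]),(800,436)))
print(bot.current_clock(),bot.current_ee_pos())
E
```

```text
lamp tip [[ 0.6462 -0.4571  0.3804]] lamp neck [[ 0.5007 -0.5883  0.3663]]
jar [[ 0.7058 -0.1397]] blower [[ 0.3296 -0.4355]]
0 (0.427, -0.176) [-0.6536 -0.0126  2.0174 -0.      1.1368  0.9172]
0 (0.354, -0.286) [-0.9462 -0.031   2.0354 -0.      1.1371  0.6246]
0 (0.63, -0.277) [-0.5894  0.5421  1.344  -0.      1.2555  0.9814]
0 (0.529, -0.447) [-0.8756  0.5527  1.3289 -0.      1.26    0.6952]
0 (0.53, -0.02) [-0.2658  0.1637  1.8298 -0.      1.1481  1.305 ]
0 (0.5, 0.29) [ 0.3166  0.2791  1.693  -0.      1.1695  1.8874]
0 (0.55, 0.19) [ 0.1251  0.2884  1.6816 -0.      1.1717  1.6959]
0 (0.46, 0.39) [ 0.5031  0.3387  1.6182 -0.      1.1846  2.0739]
1.5707963267948966 (0.427, -0.176) [-0.6536 -0.0126  2.0174  0.      1.1368 -0.6536]
1.5707963267948966 (0.354, -0.286) [-0.9462 -0.031   2.0354  0.      1.1371 -0.9462]
1.5707963267948966 (0.63, -0.277) [-0.5894  0.5421  1.344   0.      1.2555 -0.5894]
1.5707963267948966 (0.529, -0.447) [-0.8756  0.5527  1.3289  0.      1.26   -0.8756]
1.5707963267948966 (0.53, -0.02) [-0.2658  0.1637  1.8298 -0.      1.1481 -0.2658]
1.5707963267948966 (0.5, 0.29) [ 0.3166  0.2791  1.693  -0.      1.1695  0.3166]
1.5707963267948966 (0.55, 0.19) [ 0.1251  0.2884  1.6816 -0.      1.1717  0.1251]
1.5707963267948966 (0.46, 0.39) [ 0.5031  0.3387  1.6182 -0.      1.1846  0.5031]
2.675 [ 0.4697 -0.0214  0.2699]
```

View pics/w12.png

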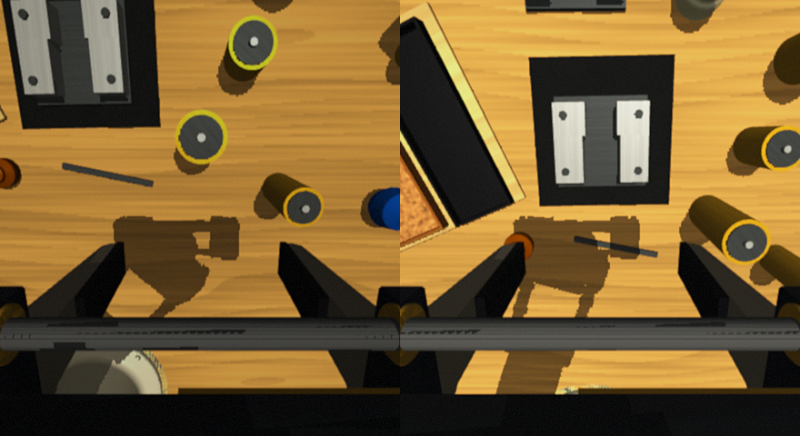

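```bash
python3 - <<'E'
from h import *
c=bot.read_camera("wrist");im=c["pixels"]
h=cv2.cvtColor(im,cv2.COLOR_BGR2HSV)
m=((h[...,1]<45)&(h[...,2]>125)).astype(np.uint8)
n,l,st,ce=cv2.connectedComponentsWithStats(m)
for i in range(1,n):
    if st[i,4]>800: print(st[i],ce[i], onz(c,ce[i],.042))
for r in range(106,208,6):
    x=np.where(m[r,250:400])[0]+250
    if len(x)<2: continue
    br=np.where(np.diff(x)>15)[0]
    if len(br)==0: continue
    e=[x[0]-.5,x[br[0]]+.5,x[br[0]+1]-.5,x[-1]+.5]
    w=onz(c,[(v,r) for v in e],.042)
    print(r,e,w[0,0].round(4),w[:,1],"slot",w[1,1]-w[2,1],"mid",(w[1,1]+w[2,1])/2)
print(bot.current_ee_pos())
E
```

```text
[ 266  111   38   91 2875] [285.1464 154.7082] [[0.5308 0.0207]]
[ 338  110   37   91 2890] [356.173  153.2491] [[ 0.5323 -0.0611]]
[   0  164   78  142 5141] [ 28.5902 245.979 ] [[0.4217 0.3406]]
112 [np.float64(267.5), np.float64(301.5), np.float64(337.5), np.float64(374.5)] 0.5772 [ 0.039   0.001  -0.0391 -0.0804] slot 0.040169235294330405 mid -0.01905023611937271
118 [np.float64(266.5), np.float64(302.5), np.float64(337.5), np.float64(373.5)] 0.5709 [ 0.0404  0.     -0.0392 -0.0796] slot 0.039224617160982675 mid -0.01959054460510059
124 [np.float64(266.5), np.float64(302.5), np.float64(337.5), np.float64(373.5)] 0.5645 [ 0.0406  0.0001 -0.0393 -0.0798] slot 0.03939717502452478 mid -0.019572863427674267
130 [np.float64(266.5), np.float64(302.5), np.float64(337.5), np.float64(373.5)] 0.5581 [ 0.0409  0.0002 -0.0393 -0.0801] slot 0.03957125783793754 mid -0.019555026042740495
136 [np.float64(267.5), np.float64(302.5), np.float64(337.5), np.float64(373.5)] 0.5515 [ 0.0401  0.0003 -0.0394 -0.0803] slot 0.03974688590565524 mid -0.019537030371050194
142 [np.float64(267.5), np.float64(303
[... 1010 characters left out ...]
4(269.5), np.float64(300.5), np.float64(341.5), np.float64(372.5)] 0.5043 [ 0.0398  0.0034 -0.0446 -0.0809] slot 0.04805392656635207 mid -0.02057899561744024
184 [np.float64(269.5), np.float64(300.5), np.float64(341.5), np.float64(372.5)] 0.4973 [ 0.0401  0.0036 -0.0447 -0.0812] slot 0.048275056133655764 mid -0.02056505221153758
190 [np.float64(270.5), np.float64(301.5), np.float64(341.5), np.float64(372.5)] 0.4903 [ 0.0392  0.0025 -0.0448 -0.0815] slot 0.04731552780231976 mid -0.021142331189340988
196 [np.float64(270.5), np.float64(301.5), np.float64(341.5), np.float64(372.5)] 0.4831 [ 0.0395  0.0026 -0.0449 -0.0817] slot 0.04753528281219078 mid -0.0211308743805422
[ 0.4697 -0.0215  0.27  ]
```

The wrist view shows clear tops. In the left half: a at (201,137), f at (253,42), b at (303,205). The jaws are bright, and the slot measures 48/40 mm, so this is the narrow gauge. Next I'll write the disc locator.

```bash
cat >> h.py <<'E'
H=dict(a=.13,b=.12,c=.11,d=.1,e=.09,f=.08)
def discs(im):
    h=cv2.cvtColor(im,cv2.COLOR_BGR2HSV)
    br=((h[...,1]>120)&(h[...,0]>15)&(h[...,0]<40)&(h[...,2]>100)).astype(np.uint8)
    g=((h[...,1]<75)&(h[...,2]>45)&(h[...,2]<150)).astype(np.uint8)
    g=cv2.morphologyEx(g,cv2.MORPH_OPEN,np.ones((3,3)))
    out=[]
    for k in cv2.findContours(g,cv2.RETR_EXTERNAL,cv2.CHAIN_APPROX_NONE)[0]:
        if len(k)<20: continue
        hu=cv2.convexHull(k);A=cv2.contourArea(hu)
        if not 150<A<9000: continue
        (x,y),ax,an=cv2.fitEllipse(hu)
        if A/(np.pi/4*ax[0]*ax[1]+1)<.93 or min(ax)/max(ax)<.75 or cv2.contourArea(k)/A<.85: continue
        out.append((x,y,max(ax)))
    return out
def near(z,xy,c=None,tol=.06):
    c=c or bot.read_camera("wrist")
    best=None
    for x,y,s in discs(c["pixels"]):
        w=onz(c,(x,y),z)[0];e=np.linalg.norm(w-xy)
        if e<tol and (best is None or e<best[0]): best=(e,w,s,(x,y))
    return best
E
python3 - <<'E'
from h import *
bot.goto([.36,-.176,.27],rot(0.016));bot.hold(.3)
c=bot.read_camera("wrist");im=c["pixels"];h=cv2.cvtColor(im,cv2.COLOR_BGR2HSV)
print(discs(im))
for n,xy in dict(a=(.427,-.176),b=(.354,-.286),f=(.523,-.232)).items():
    b=near(H[n],xy,c);print(n,b)
    if n!="b" and 0: pass
    p=proj(c,[(*xy,H[n])])[0];u,v=p.astype(int);print(p,h[v,u+12] if 0<v<480 else '',h[v,u+28])
print(bot.current_ee_pos(),bot.current_clock())
E
```

```text
[(435.1718444824219, 230.65318298339844, 36.0693359375), (323.8883361816406, 151.21315002441406, 47.370506286621094), (382.4612121582031, 48.3355712890625, 48.142852783203125)]
a (np.float64(0.00026726955693353157), array([ 0.4272, -0.1758]), 47.370506286621094, (323.8883361816406, 151.21315002441406))
[324.0648 151.4608] [40 26 59] [ 26 212 200]
b (np.float64(0.0010845520064517147), array([ 0.3532, -0.2867]), 36.0693359375, (435.1718444824219, 230.65318298339844))
[434.503  229.8594] [23 19 55] [ 18 175 176]
f (np.float64(0.0013091883201592294), array([ 0.5237, -0.2309]), 48.142852783203125, (382.4612121582031, 48.3355712890625))
[383.5931  49.1056] [38 14 72] [ 17 174 189]
[ 0.3604 -0.1754  0.2699] 3.8583
```

```bash
cat >> h.py <<'E'
G=np.array([.528,-.0202]);GY=.016
DZ=dict(a=.062,b=.053,c=.046,d=.046,e=.048,f=.043)   # TCP above foot
def gx(u,v=0): return G+[u*np.cos(GY)-v*np.sin(GY),u*np.sin(GY)+v*np.cos(GY)]
def settle(p,yaw,v=.05):
    bot.line_to(p,rot(yaw),max_speed=v)
    bot.hold(.15);e=np.array(p)-bot.current_ee_pos()
    if np.linalg.norm(e)>.0006: bot.line_to(np.array(p)+e,rot(yaw),max_speed=v);bot.hold(.1)
def pick(n,guess,yaw=GY,look=None,N=25):
    bot.set_gripper(1.0)
    lk=look or (guess[0]-.07*np.cos(yaw),guess[1]-.07*np.sin(yaw),.27)
    bot.goto(lk,rot(yaw));bot.hold(.3)
    b=near(H[n],guess);print(n,"found",b)
    if b is None: return False
    xy=b[1]
    bot.goto([*xy,H[n]+.07],rot(yaw));
    settle([*xy,DZ[n]+.001],yaw,.15)
    bot.set_gripper(0.0,N);bot.hold(.2)
    print("dia",bot.current_opening()*.092,"grip",bot.current_grip_force(),bot.current_ee_pos())
    bot.line_to([*xy,DZ[n]+.02],max_speed=.05);bot.line_to([*xy,DZ[n]+.175],max_speed=.25)
    print("F",bot.current_contact_force(),"open",bot.current_opening()*.092,bot.current_clock())
    return True
E
python3 - <<'E'
from h import *
print(pick("a",(.427,-.176)))
E
```

```text
a found (np.float64(0.00030023043870060033), array([ 0.4273, -0.1759]), 47.603397369384766, (321.8282165527344, 147.14547729492188))
dia 0.05204149596820101 grip 24.96165633201599 [ 0.4267 -0.1756  0.062 ]
F [-0.4891  0.1491 -5.5856] open 0.05171574390766236 8.925
True
```

```bash
cat >> h.py <<'E'
def gauge_start(n,v=0,yaw=GY,foot=.0135):
    z=DZ[n]+foot
    bot.goto([*gx(-.12,v),DZ[n]+.175],rot(yaw))
    settle([*gx(-.12,v),z],yaw,.15)
    return z
def push(n,u0,u1,z,v=0,yaw=GY,lim=5,step=.002,F0=None):
    F0=bot.current_contact_force() if F0 is None else F0
    u=u0;r='end'
    while u<u1:
        u+=step
        bot.line_to([*gx(u,v),z],rot(yaw),max_speed=.03)
        f=np.array(bot.current_contact_force())-F0
        if np.hypot(f[0],f[1])>lim: r='stop';break
    p=np.array(bot.current_ee_pos());d=p[:2]-G
    print(r,"u cmd %.4f"%u,"u,v act",d[0]*np.cos(GY)+d[1]*np.sin(GY),d[1]*np.cos(GY)-d[0]*np.sin(GY),"z",p[2],"dF",f,"t",bot.current_clock())
    return u,r
E
python3 - <<'E'
from h import *
z=gauge_start("a");F0=np.array(bot.current_contact_force());print(F0)
u,r=push("a",-.12,-.08,z,step=.01,F0=F0)
if r=='end': u,r=push("a",u,-.045,z,F0=F0)
c=bot.read_camera("wrist");cv2.imwrite("pics/a_in.png",c["pixels"]);print(near(.143,gx(u),c))
E
```

```text
[ 0.1698 -0.057  -5.2932]
end u cmd -0.0700 u,v act -0.06994109704485996 4.486238865064607e-06 z 0.07546786797698063 dF [-0.0575 -0.2011  0.8069] t 13.7583
stop u cmd -0.0560 u,v act -0.05778077861161379 -0.00024627167116052196 z 0.0750479123703556 dF [-7.1632 -2.3747  4.2071] t 15.5083
(np.float64(0.051589035686143855), array([0.5171, 0.004 ]), 17.81133270263672, (245.40115356445312, 228.72412109375))
```

View pics/a_in.png

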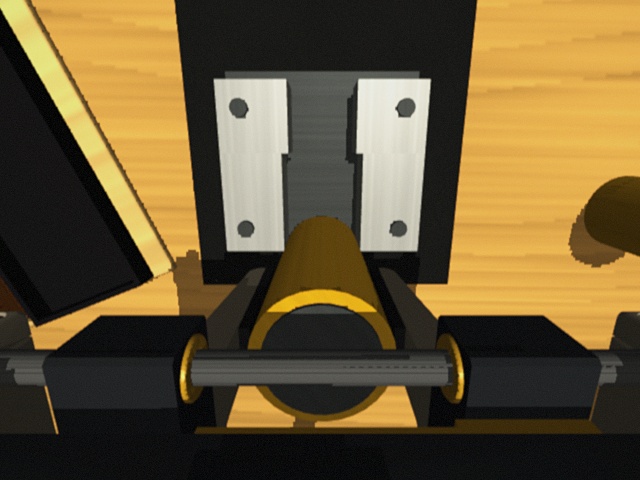

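a is blocked at the mouth: in the picture its front rests on the jaw front edges at about (320,220). It goes in the thick tray.

```bash
cat >> h.py <<'E'
TA=np.radians(23.3);T=dict(thin=np.array([.545,.193]),good=np.array([.509,.289]),thick=np.array([.467,.387]))
def back(n,u,z,yaw=GY):
    bot.line_to([*gx(-.115),z],rot(yaw),max_speed=.1)
    bot.line_to([*gx(-.115),DZ[n]+.175],max_speed=.25)
def place(n,tray,col,flip=0):
    yaw=TA+flip;xy=T[tray]+col*np.array([np.cos(TA),np.sin(TA)])
    bot.goto([*xy,DZ[n]+.175],rot(yaw))
    settle([*xy,DZ[n]+.03],yaw,.2)
    F0=np.array(bot.current_contact_force());f=.018
    z=.018
    while z>.009:
        z-=.001;bot.line_to([*xy,DZ[n]+z],max_speed=.02)
        dz=bot.current_contact_force()[2]-F0[2]
        if dz>2.5: break
    print("touch at foot",bot.current_ee_pos()[2]-DZ[n],"dF",dz)
    bot.set_gripper(min(1,bot.current_opening()+.25));bot.hold(.2)
    bot.line_to([*xy,DZ[n]+.16],max_speed=.2)
    off=np.array([np.cos(yaw),np.sin(yaw)])*.07
    bot.goto([*(xy-off),.30],rot(yaw));bot.hold(.2)
    c=bot.read_camera("wrist");cv2.imwrite(f"pics/placed_{n}.png",c["pixels"])
    print("target",xy,"seen",near(H[n]+.013,xy,c),bot.current_clock())
E
python3 - <<'E'
from h import *
z=DZ["a"]+.0135
back("a",-.056,z);place("a","thick",.08)
E
```

```text
touch at foot 0.012202394534419903 dF 9.480396889106245
target [0.5405 0.4186] seen (np.float64(0.00057081440330789), array([0.5399, 0.4188]), 45.61587905883789, (321.29254150390625, 147.00653076171875)) 24.6917
```

View pics/placed_a.png

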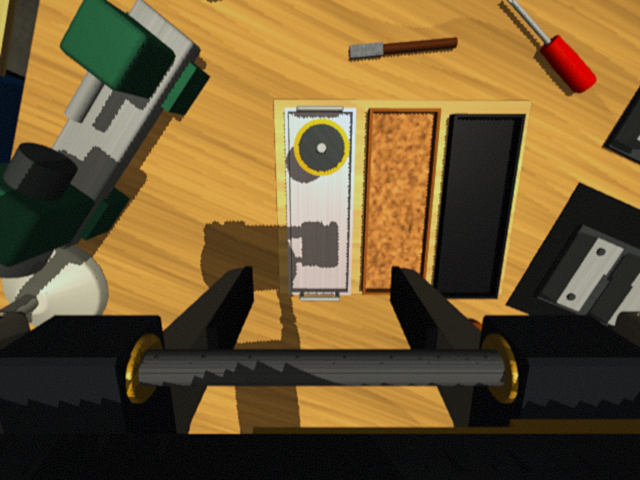

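a stands upright in the aluminium tray at (321,147); the cork tray is centred near (402,200) and the black near (480,205). Next: b.

```bash
python3 - <<'E'
from h import *
c=bot.read_camera("wrist")
for q in ([(284,108),(355,108),(353,294),(288,294)],[(369,109),(440,109),(430,293),(363,293)],[(448,114),(525,115),(498,298),(436,297)]):
    print(onz(c,q,.026).mean(0))
print(pick("b",(.353,-.287)))
E
```

```text
[0.4663 0.389 ]
[0.5087 0.2911]
[0.5427 0.195 ]
b found (np.float64(0.0015276991428099095), array([ 0.3538, -0.2857]), 38.753780364990234, (320.741943359375, 146.6536102294922))
dia 0.043360490670674504 grip 24.974976181983948 [ 0.3534 -0.2853  0.0531]
F [ 0.0496 -0.668  -5.3662] open 0.04387093235449519 32.4167
True
```

```bash
cat >> h.py <<'E'
def test(n,v=-.0003,yaw=GY,lim=5):
    z=gauge_start(n,v,yaw);F0=np.array(bot.current_contact_force())
    u,r=push(n,-.12,-.08,z,v,yaw,step=.01,F0=F0,lim=lim)
    if r=='end': u,r=push(n,u,.034,z,v,yaw,step=.0025,F0=F0,lim=lim)
    c=bot.read_camera("wrist");cv2.imwrite(f"pics/in_{n}.png",c["pixels"])
    return u,r,z
E
python3 - <<'E'
from h import *
print(test("b"))
E
```

```text
end u cmd -0.0700 u,v act -0.06993052769755952 -0.0002738980457348591 z 0.06647139565812443 dF [-1.5031  0.42    0.1051] t 37.6333
stop u cmd 0.0050 u,v act 0.003103068567397921 -0.00034424508810258796 z 0.06600605306173837 dF [-7.5676  0.8213  4.6086] t 45.1333
(0.005000000000000008, 'stop', 0.0665)
```

View pics/in_b.png

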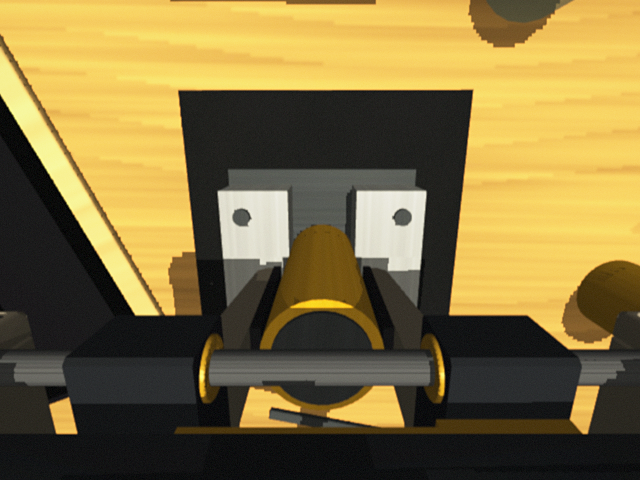

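b stopped at the no-go step, as predicted for 44 mm diameter (u = 3 mm), so it is good. Place it, then pick c.

```bash
python3 - <<'E'
from h import *
back("b",0,DZ["b"]+.0135);place("b","good",0.0)
print(pick("c",(.6325,-.277)))
E
```

```text
touch at foot 0.012221923354092563 dF 9.474463313317333
target [0.509 0.289] seen (np.float64(0.0007053880611166544), array([0.5083, 0.2892]), 36.826744079589844, (321.69635009765625, 146.89024353027344)) 54.525
c found (np.float64(0.0014481002391109523), array([ 0.6326, -0.2756]), 51.96845626831055, (320.97979736328125, 147.3623809814453))
dia 0.06002398569809312 grip 24.98268574476242 [ 0.6318 -0.2754  0.0456]
F [-0.1199  0.5278 -4.7377] open 0.05958335907495663 61.5833
True
```

```bash
python3 - <<'E'
from h import *
u,r,z=test("c");print(u,r)
if r=='stop' and u<-.05:
    back("c",u,z);place("c","thick",-.08)
E
```

```text
end u cmd -0.0700 u,v act -0.06993665264007647 -0.0002913454545789664 z 0.05946667978733338 dF [ 0.114   0.0085 -0.0446] t 67.025
stop u cmd -0.0650 u,v act -0.06705210885240828 -0.0003001222543532985 z 0.05897393981913222 dF [-7.595  -0.8579  5.3012] t 67.525
-0.06500000000000002 stop
touch at foot 0.011562750871923821 dF 5.943788405043819
target [0.3935 0.3554] seen (np.float64(0.0008518039979708204), array([0.394 , 0.3561]), 49.663856506347656, (321.1580810546875, 145.45425415039062)) 76.425
```

```bash
python3 - <<'E'
from h import *
bot.goto([.40,-.38,.25],rot(0));bot.hold(.3)
c=bot.read_camera("wrist");d=bot.read_camera("side")
b=near(.09,(.529,-.45),c);print(b)
cv2.imwrite("pics/e0.png",np.hstack([cv2.resize(c["pixels"],(400,300)),cv2.resize(d["pixels"][100:250,300:500],(400,300))]))
if b:
    for p in ((394.5,141.5),): print(tri(c,[b[3]],d,[p]))
    for h in (.09,.1): print(h,onz(c,b[3],h),proj(d,[(*onz(c,b[3],h)[0],h)]))
E
```

```text
None
```

View pics/e0.png

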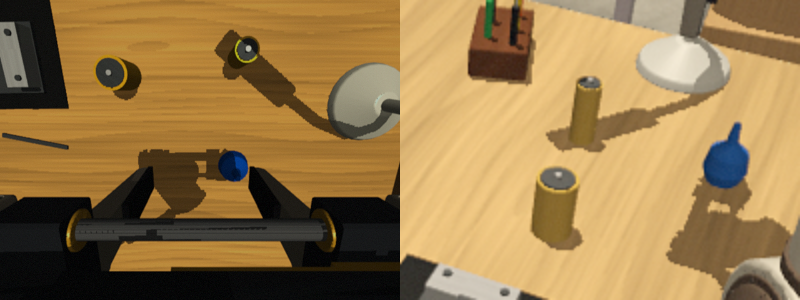

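In the wrist half, e's top is at (246,49), half in the lamp's shadow; f is at (112,72). f seems to have moved a little, so I'll relocate it before its turn.

```bash
python3 - <<'E'
from h import *
c=bot.read_camera("wrist");d=bot.read_camera("side")
h=cv2.cvtColor(c["pixels"],cv2.COLOR_BGR2HSV)
cr=c["pixels"][50:110,350:430]
cv2.imwrite("pics/e1.png",cv2.resize(cr,None,fx=8,fy=8,interpolation=cv2.INTER_NEAREST))
p=(393.6,78.4);print(tri(c,[p],d,[(394.5,141.5)]))
for z in (.09,.1): print(z,onz(c,p,z),proj(d,[(*onz(c,p,z)[0],z)]))
print("f",near(.08,(.523,-.232),c))
E
```

```text
[[ 0.5293 -0.4444  0.0919]]
0.09 [[ 0.5304 -0.4446]] [[393.8495 141.9176]]
0.1 [[ 0.5286 -0.4426]] [[394.7264 139.2052]]
f (np.float64(0.02455109210277265), array([ 0.4996, -0.2393]), 46.35757064819336, (174.94772338867188, 115.30510711669922))
```

View pics/e1.png

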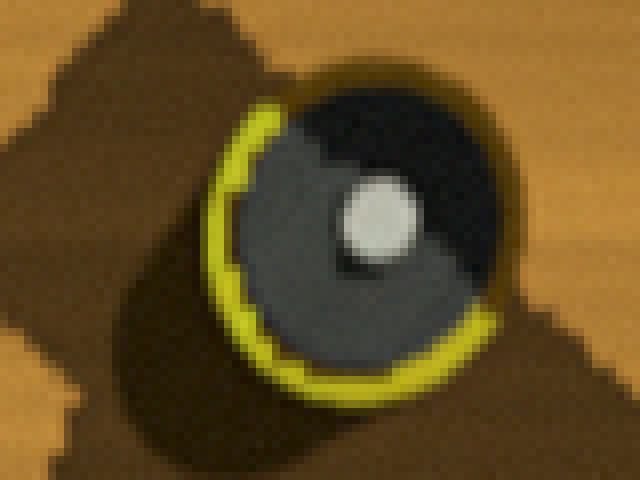

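```bash
python3 - <<'E'
from h import *
n="e";y=GY+np.pi
c=bot.read_camera("wrist");xy=onz(c,(395.8,78.9),.09)[0];print(xy)
for p in ([.47,-.38,.2],[*xy,.15],[*xy,.05]): print(bot.inverse_kinematics(p,rot(y)))
bot.set_gripper(1.0)
bot.goto([.46,-.37,.2],rot(y))
bot.line_to([*xy,.15],rot(y),max_speed=.15)
settle([*xy,DZ[n]+.001],y,.12)
bot.set_gripper(0.0,25);bot.hold(.2)
print("dia",bot.current_opening()*.092,bot.current_ee_pos(),bot.current_contact_force())
bot.line_to([*xy,DZ[n]+.02],max_speed=.05)
bot.line_to([.46,-.37,DZ[n]+.04],max_speed=.15)
bot.line_to([.46,-.37,DZ[n]+.13],max_speed=.2)
print("F",bot.current_contact_force(),bot.current_opening()*.092,bot.current_clock())
E
```

```text
[ 0.5299 -0.4467]
[-0.8796  0.2441  1.5273 -0.      1.3702 -2.4664]
[-0.8743  0.5076  1.2896 -0.      1.3445 -2.4611]
[-0.8743  0.61    1.352  -0.      1.1796 -2.4611]
dia 0.03590657731405993 [ 0.5293 -0.4462  0.0477] [-0.2276 -0.5379 -0.4817]
F [-0.0667  1.0375 -5.8515] 0.03554272693960943 87.9333
```

```bash
sed -i 's/push(n,u,.034/push(n,u,.037/' h.py; python3 - <<'E'
from h import *
u,r,z=test("e",yaw=GY+np.pi);print(u,r)
d=bot.read_camera("side")["pixels"][200:320,240:400];cv2.imwrite("pics/e_side.png",cv2.resize(d,(640,480)))
E
```

```text
end u cmd -0.0700 u,v act -0.06992264554011529 -0.00029487614574597726 z 0.06147562348600683 dF [ 0.691   1.2512 -0.294 ] t 93.4333
end u cmd 0.0375 u,v act 0.03767721896856186 -0.0003235620602906458 z 0.06153671978668221 dF [ 0.0917  0.4291 -0.3551] t 104.1833
0.037500000000000006 end
```

View pics/e_side.png

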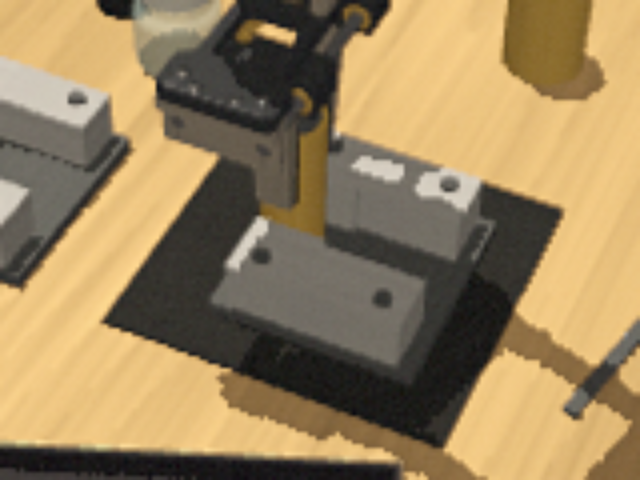

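e has gone freely into the narrow part (brass between the jaws at (300,200) in the crop), so it is too thin.

```bash
python3 - <<'E'
from h import *
back("e",0,DZ["e"]+.0135,yaw=GY+np.pi);place("e","thin",-.08,flip=np.pi)
ok=pick("f",(.4996,-.2393));print(ok)
if ok: print(test("f"))
E
```

```text
touch at foot 0.011630932084888947 dF 6.075642578889335
target [0.4715 0.1614] seen None 113.5333
f found (np.float64(0.0011937936238576555), array([ 0.4991, -0.2404]), 40.74851608276367, (323.1109619140625, 147.69100952148438))
dia 0.05159245736376383 grip 24.99049186706543 [ 0.4984 -0.2401  0.0427]
F [-0.5761  0.3812 -5.7648] open 0.05161974981769315 120.9667
True
end u cmd -0.0700 u,v act -0.06992835029763925 -0.0003042623723877691 z 0.05647950638556716 dF [ 0.2186 -0.1692 -0.2451] t 126.0667
stop u cmd -0.0575 u,v act -0.05913383607254828 -0.00023363951264096202 z 0.05606321151566068 dF [-5.3158 -1.4901  4.2923] t 127.3167
(-0.05750000000000001, 'stop', 0.056499999999999995)
```

f is too thick (stopped at the mouth, 52 mm), so it goes in the middle of the aluminium tray. After that I'll check everything.

```bash
python3 - <<'E'
from h import *
back("f",0,DZ["f"]+.0135);place("f","thick",0.0)
bot.goto([.40,.22,.36],rot(TA));bot.hold(.3)
c=bot.read_camera("wrist");d=bot.read_camera("side")
for n,t,k in (("a","thick",.08),("b","good",0),("c","thick",-.08),("e","thin",-.08),("f","thick",0)):
    xy=T[t]+k*np.array([np.cos(TA),np.sin(TA)]);b=near(H[n]+.013,xy,c,.03);print(n,xy,b and b[1])
cv2.imwrite("pics/final.png",np.hstack([cv2.resize(c["pixels"],(400,300)),cv2.resize(d["pixels"],(400,300))]))
print(bot.current_clock())
E
```

```text
touch at foot 0.011799572851660042 dF 8.822884375853302
target [0.467 0.387] seen (np.float64(0.0005985053226142177), array([0.4674, 0.3874]), 39.189090728759766, (321.43011474609375, 145.31094360351562)) 136.4
a [0.5405 0.4186] None
b [0.509 0.289] [0.5084 0.2893]
c [0.3935 0.3554] [0.3937 0.3562]
e [0.4715 0.1614] [0.4723 0.1619]
f [0.467 0.387] [0.4674 0.3878]
137.4583
```

View pics/final.png

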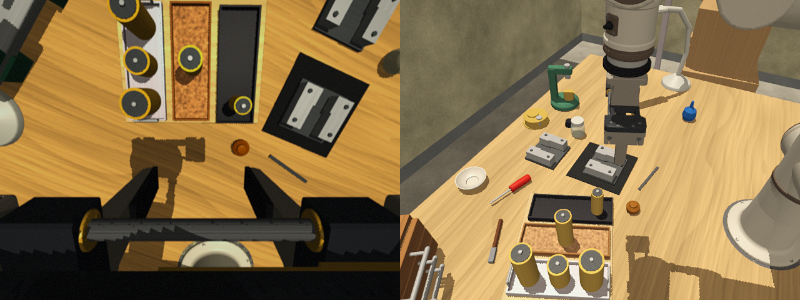

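```bash
python3 -c "
from workcell import bot
print(bot.job_done())"
```

```text
the job is handed in; nothing more can be done
None
```

I gauged all five weights from tallest to shortest in the narrow gauge and handed the job in: a, c and f (130, 110 and 80 mm) were too thick and stand in the aluminium tray, b (120 mm) was good and stands in the cork tray, and e (90 mm) was too thin and stands in the black tray, all upright in the final picture.

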